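Fold the cover plate of a punch case over and tuck it under the lip

TASK

Close the small open wooden tool case on the bench: push its standing hinged cover plate over with the fingertips until it lies flat on the case, then keep it down and push its raised rib along so that the plate's free edge slides all the way home beneath the steel lip and the plate stays shut by itself when you let go. Work by pushing and pressing only: do not lift the case, tip it or shove it more than about 5 cm along the bench, and leave the tin, the jar and the wooden offcut beside it where they are.

Things in the scene. Friction and masses are not known exactly. Their poses are not given: they have to be found in the camera images.
- case: Open wooden case, 146 (x) x 100 (y) mm, side and far walls 44 mm high, loose, about 1.7 kg; a punch and a burnisher lie fixed inside. Origin: centre of its underside. Its -x points to the lip end (roughly to the robot), +x to the hinge end, z up. The hinge pin runs along y at z = 47 mm in slots of two steel plates outside the side walls (x = 19 to 65, up to z = 54 mm, 106 mm over both).
- pin (a joint): Slide of the hinge pin, with the cover plate, along its slots, in m: 0 = drawn back, pin axis at case x = +54 mm; 0.024 = fully home towards the lip, pin axis at case x = +30 mm. Starts near 0, stays where it is left, takes about 4 N to push.
- plate (a joint): Angle of the cover plate, rad: 0 = folded flat over the case, 1.57 = upright, 1.75 = leaning back on its stop; starts 1.35 to 1.7. A weak spring (rest 1.6 rad; about 1 N at the free edge holds it flat) raises it if let go untucked. With the slide near 0 the flat plate's edge lies 10 mm short of the lip; slid home, 14 mm beneath it. Tucked and let go it rises to about 0.06 rad, stopped by the lip.
- plate_edge (a point): Middle of the free edge of the plywood cover plate. The plate is 90 mm wide, 4 mm thick, and this edge is 95 mm from the pin axis; folded flat its lower face is at case z = 45 mm and its upper face at 49 mm. Upright it reaches 142 mm above the bench.
- plate_rib (a point): Middle of the crest of the dark wooden rib on the plate's upper face (the face turned away from the lip while it stands). Rib: 70 mm long parallel to the hinge, 6 mm thick, 8.5 mm high above the face, its middle plane 64 mm from the pin axis. Pushing its hinge-side face towards the lip slides the folded plate.
- pin_axis (a point): Middle of the hinge pin's axis, 47 mm above the bench; moves with the slide.
- lip_edge (a point): Middle of the inner edge of the flat steel lip, on its underside (case x = -51, z = 55 mm). The lip spans the case's width, from x = -73 to -51 mm, 3 mm thick; its flared inner margin rises from there to x = -44, z = 61 mm.
- wax_tin: Round bench-wax tin, 67 mm across, 27 mm high, dark green lid; bystander beside the case. Origin: centre of underside.
- stain_jar: Small round jar with a pale lid, 55 mm across, 34 mm high; bystander on the other side of the case. Origin: centre of underside.
- wedge_offcut: Pale beech offcut, 36 x 80 x 18 mm, lying in front of the lip end; bystander. Origin: centre of underside.

How it is judged:
By the outcome, as a careful person would: the job done as asked, in the order asked, and still so for the second after the job is handed in, with the robot touching nothing.
It also fails if it takes over 35 s, if anything falls off the work surface, if the arm or the gripper's body presses on something with over 40 N, if the wrist force passes 120 N, or if a joint passes its speed limit or range.

ROBOT

A 6-joint arm with a two-finger parallel gripper is mounted at the origin on a cart in front of the work surface, level with it; the furniture and walls round the work are solid. World frame = base frame: x ahead of the robot, y to its left, z up, the work surface at z = 0. Lengths are in m, angles in rad, forces in N, time in s.
With the tool pointing down it reaches from about 0.275 to 0.875 m from the base axis. Payload 12.5 kg.
Tool frame: the origin (TCP) lies on the centre line of the jaws, within the pads' length; the fingertips stand r.finger_overhang ahead of it and the grasp point (between the pads) lies 3 mm ahead of it (r.finger_overhang is the distance from the TCP to the fingertips, in m); z points along the fingers, y is the line along which they close (so a half turn about z gives the same grasp; the last joint's range is limited). The gripper opens to 85 mm and grips with 20 to 120 N. Pads are 22 mm wide; open, the fingers measure 114 mm over their backs; the gripper's body (76 mm by 85 mm) begins 54 mm behind the grasp point. The pads swing forward as they close: fully open they stand 13 mm farther back than shut.
Start: joints at [1.105, 0.351, 1.652, -0, 1.139, -0.085], TCP at [0.204, 0.511, 0.253] pointing down, gripper open.
Joint ranges: [-2.75, 2.75], [-0.79, 2.1], [0.01, 2.65], [-1.57, 4.71], [0.07, 3.14], [-2.87, 2.87]. Speed limits (rad/s): [2.22, 2.22, 2.79, 3.14, 3.14, 3.14].

INTERFACE

Orientations are given as a unit quaternion [x, y, z, w].
In Python, from cell import r, optics gives the robot as it stands. The module is installed in compiled form; this text tells all that it offers. Calls block until the motion is done:
- r.move_to(position, orientation): joint-space move of the TCP to a pose.
- r.move_linear(position, rot=None, vel=0.15): straight line of the TCP; rot=None keeps the orientation; vel is the mean speed in m/s.
- r.set_joints(angles): joint-space move.
- r.set_gripper(opening, squeeze=None): opening from 0.0 (shut) to 1.0 (fully open); squeeze is the grip in N (None keeps the last); returns when the fingers have stopped.
- r.sleep(seconds).
- r.inverse_kinematics(position, orientation): joint angles nearest the present ones, or None.
- optics.get_image(name): name is "side" or "top" or "wrist"; returns a dict with "pixels" (420x560x3 uint8, red, green, blue), "depth" (420x560 float32, m along the optical axis (not along the pixel's ray), 0 where there is no reading), "fx", "fy", "cx", "cy" (pixels), "camera_from_world" (4x4, takes a point from world to camera coordinates); the wrist camera has in their place "mount" (4x4, takes a point from camera to tool coordinates, whose origin is the TCP and whose axes are the flange's). Camera axes: x right, y down, z forward; pixel columns grow to the right and rows downward; lengths in m; the calibration is good to about 2 mm. A picture is of the moment at which its call begins: read the wrist's pose just before it.
A pose or a line that the arm cannot do raises r.PlanningError and nothing moves.
- r.hand_in(): hands the job in; it is judged then, once.
Readings, each from a call of its own:
- r.current_t(): time.
- r.current_q(): joint angles.
- r.current_qvel(): joint speeds.
- r.current_effort(): joint torques, N m.
- r.current_tool_pos(): TCP position.
- r.current_ee_rot(): TCP orientation.
- r.current_contact_force(): force on the tool from outside, world axes, zero at the start.
- r.current_torque(): the same for the moment, N m.
- r.current_opening(): opening from 0.0 (shut) to 1.0 (fully open).
- r.current_finger_force(): force on a finger pad.
Only numpy, scipy, OpenCV 4.12 (cv2) and the standard library are available. Lean on these libraries where they do the work, as an engineer would, in place of code of your own. Each camera call takes 0.05 s, during which the arm holds its last target. There are 200 camera calls.

## Working session

There is one attempt and no reset: what is moved stays moved. The work goes in short steps, each a Python script; the robot and the scene stay as the last script left them, time stands still between calls to the robot, and variables do not carry over. Pictures are saved under pics/ and viewed, at most 10 in all, crops included, and the job is handed in when it is done.

```bash
mkdir -p pics
python3 - <<'E'
from cell import r, optics
import cv2, numpy as np
print(r.current_t(), r.finger_overhang, r.current_ee_rot(), r.current_tool_pos(), r.current_contact_force())
for n in ["top","side"]:
    d=optics.get_image(n); np.savez(f"pics/{n}0.npz",**d)
    cv2.imwrite(f"pics/{n}0.png",d["pixels"][...,::-1])
    print(n,d["fx"],d["cx"],d["cy"],np.round(np.linalg.inv(d["camera_from_world"]),3).tolist())
E
```

```text
0.0 0.022 [ 1.89269036e-01  9.81925104e-01 -5.43159430e-04 -1.63718909e-04] [0.2042588  0.51033846 0.25275877] [-0.23821841  0.28277294 -0.39277667]
top 500.397785245271 287.1419614915401 207.58080387406824 [[0.031, -0.988, 0.15, 0.381], [-0.999, -0.033, -0.012, 0.064], [0.017, -0.149, -0.989, 1.073], [0.0, 0.0, 0.0, 1.0]]
side 477.0460792460194 275.6831560244679 209.70239439703568 [[-0.999, -0.034, 0.028, 0.506], [-0.044, 0.66, -0.75, 0.689], [0.008, -0.751, -0.661, 0.623], [0.0, 0.0, 0.0, 1.0]]
```

View pics/top0.png

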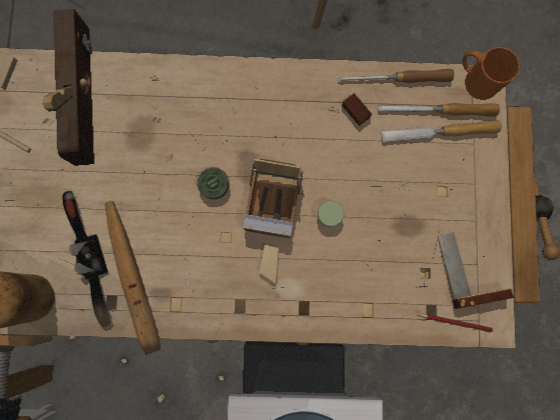

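View pics/side0.png

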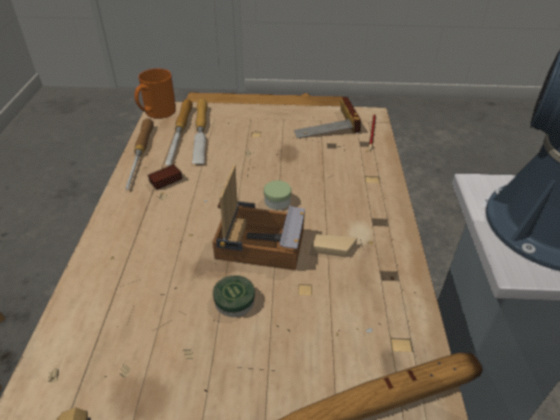

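The top view shows the case at about (272,198), with the steel lip at (270,228) and the plate standing near (275,168). The tin is at (213,183), the jar at (330,213) and the offcut at (269,264). The side view agrees. Next I'll measure the lip and the standing plate.

```bash
cat > h.py <<'E'
import numpy as np, cv2
def ray(d,uv,z):
    T=np.linalg.inv(d["camera_from_world"]); uv=np.atleast_2d(uv).astype(float)
    v=np.c_[(uv[:,0]-d["cx"])/d["fx"],(uv[:,1]-d["cy"])/d["fy"],np.ones(len(uv))]@T[:3,:3].T
    return T[:3,3]+v*((z-T[2,3])/v[:,2])[:,None]
def cloud(d):
    h,w=d["depth"].shape; u,v=np.meshgrid(np.arange(w),np.arange(h)); Z=d["depth"]
    P=np.stack([(u-d["cx"])/d["fx"]*Z,(v-d["cy"])/d["fy"]*Z,Z,np.ones_like(Z)],-1)
    P=(P@np.linalg.inv(d["camera_from_world"]).T)[...,:3]; P[Z==0]=np.nan
    return P
def lip(d,box):
    x0,x1,y0,y1=box; im=d["pixels"].astype(int); m=np.zeros(im.shape[:2],np.uint8)
    m[y0:y1,x0:x1]=((im[...,2]-im[...,0])[y0:y1,x0:x1]>5)&(im[...,2][y0:y1,x0:x1]>110)
    c=max(cv2.findContours(m,0,2)[0],key=cv2.contourArea)
    return m,c
E
python3 - <<'E'
from h import *
big=[]
for n,b,crop in [("top",(235,310,205,245),(230,350,145,295)),("side",(270,315,195,260),(200,370,160,280))]:
    d=dict(np.load(f"pics/{n}0.npz")); m,c=lip(d,b)
    p=ray(d,c[:,0],.058)[:,:2].astype(np.float32)*1000
    print(n,len(c),cv2.contourArea(c),cv2.minAreaRect(p), cv2.boxPoints(cv2.minAreaRect(p)).round(1).tolist())
    P=cloud(d); q=P[m>0]; print("lip z med",np.nanmedian(q,0))
    # standing plate: points high
    s=(P[...,2]>.075)&(P[...,2]<.16)&(abs(P[...,0]-.42)<.15)&(abs(P[...,1]-.09)<.12)
    q=P[s]; print(len(q))
    if len(q):
        for lo in np.arange(.075,.15,.01):
            k=q[(q[:,2]>=lo)&(q[:,2]<lo+.01)]
            if len(k): print(round(lo,3),len(k),k.mean(0).round(4),k.min(0).round(3),k.max(0).round(3))
    x0,x1,y0,y1=crop
    im=d["pixels"][y0:y1,x0:x1,::-1]; cv2.imwrite(f"pics/{n}crop.png",cv2.resize(im,None,fx=4,fy=4,interpolation=2))
E
```

```text
Traceback (most recent call last):
  File "h.py", line 14, in lip
    c=max(cv2.findContours(m,0,2)[0],key=cv2.contourArea)
ValueError: max() iterable argument is empty
```

Run:
```python
import numpy as np
for n,(u,v) in [("top",(270,228)),("top",(255,225)),("side",(292,230)),("side",(265,250))]:
    d=np.load(f"pics/{n}0.npz"); print(n,d["pixels"][v-3:v+4:3,u-3:u+4:3].tolist())
```

```text
top [[[144, 139, 142], [142, 138, 142], [141, 137, 140]], [[139, 137, 140], [135, 131, 135], [136, 131, 135]], [[138, 135, 139], [138, 133, 136], [141, 136, 139]]]
top [[[143, 140, 144], [141, 138, 140], [140, 135, 138]], [[138, 133, 137], [136, 131, 134], [140, 134, 138]], [[136, 131, 135], [139, 134, 137], [137, 132, 137]]]
side [[[135, 133, 137], [140, 139, 143], [140, 135, 141]], [[141, 139, 143], [141, 140, 145], [140, 138, 143]], [[141, 138, 143], [143, 140, 145], [141, 138, 142]]]
side [[[118, 81, 50], [117, 81, 50], [107, 75, 46]], [[79, 56, 37], [88, 61, 41], [99, 69, 44]], [[78, 56, 35], [77, 54, 34], [77, 52, 33]]]
```

```bash
sed -i 's/>5)&(im\[...,2\]\[y0:y1,x0:x1\]>110)/>-9)\&(im[...,2][y0:y1,x0:x1]>95)/' h.py
python3 - <<'E'
from h import *
for n,b,crop in [("top",(235,310,205,245),(230,350,145,295)),("side",(270,315,195,260),(200,370,160,280))]:
    d=dict(np.load(f"pics/{n}0.npz")); m,c=lip(d,b)
    p=ray(d,c[:,0],.058)[:,:2].astype(np.float32)*1000
    print(n,len(c),cv2.contourArea(c),cv2.minAreaRect(p), cv2.boxPoints(cv2.minAreaRect(p)).round(1).tolist())
    P=cloud(d); q=P[m>0]; print("lip z med",np.nanmedian(q,0))
    s=(P[...,2]>.075)&(P[...,2]<.16)&(abs(P[...,0]-.45)<.15)&(abs(P[...,1]-.09)<.12)
    q=P[s]; print(len(q))
    for lo in np.arange(.075,.15,.01):
        k=q[(q[:,2]>=lo)&(q[:,2]<lo+.01)]
        if len(k): print(round(lo,3),len(k),k.mean(0).round(4),k.min(0).round(3),k.max(0).round(3))
    x0,x1,y0,y1=crop
    im=d["pixels"][y0:y1,x0:x1,::-1]; cv2.imwrite(f"pics/{n}crop.png",cv2.resize(im,None,fx=4,fy=4,interpolation=2))
E
```

```text
top 54 567.0 ((498.20074462890625, 89.86778259277344), (98.4489517211914, 28.414588928222656), 82.14295196533203) [[477.3999938964844, 43.0], [505.5, 39.20000076293945], [519.0, 136.6999969482422], [490.8999938964844, 140.60000610351562]]
lip z med [0.49854619 0.08977218 0.05681168]
8
0.085 1 [0.5992 0.032  0.0867] [0.599 0.032 0.087] [0.599 0.032 0.087]
0.095 1 [0.5997 0.0327 0.1027] [0.6   0.033 0.103] [0.6   0.033 0.103]
0.105 2 [0.5997 0.033  0.1119] [0.6   0.031 0.112] [0.6   0.035 0.112]
0.115 1 [0.5992 0.0315 0.1229] [0.599 0.031 0.123] [0.599 0.031 0.123]
0.125 2 [0.5995 0.0327 0.1299] [0.599 0.032 0.129] [0.6   0.034 0.131]
0.135 1 [0.5995 0.034  0.1382] [0.6   0.034 0.138] [0.6   0.034 0.138]
side 61 560.0 ((499.0778503417969, 87.21073913574219), (101.2686538696289, 29.442140579223633), 82.06576538085938) [[477.5, 39.099998474121094], [506.70001220703125, 35.0], [520.5999755859375, 135.3000030517578], [491.5, 139.39999389648438]]
lip z med [0.50078703 0.09208664 0.05979793]
0
```

View pics/topcrop.png

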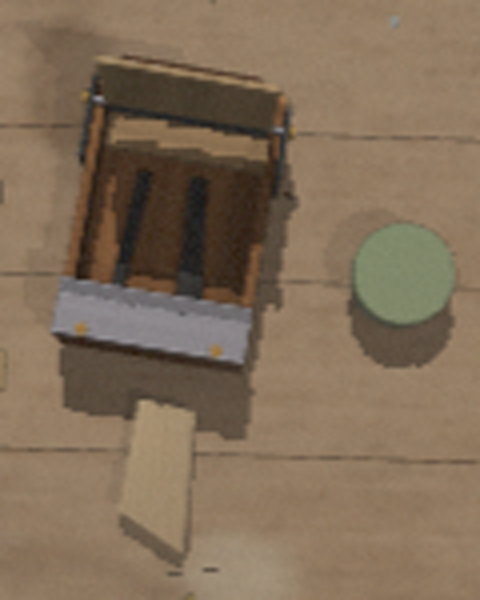

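View pics/sidecrop.png

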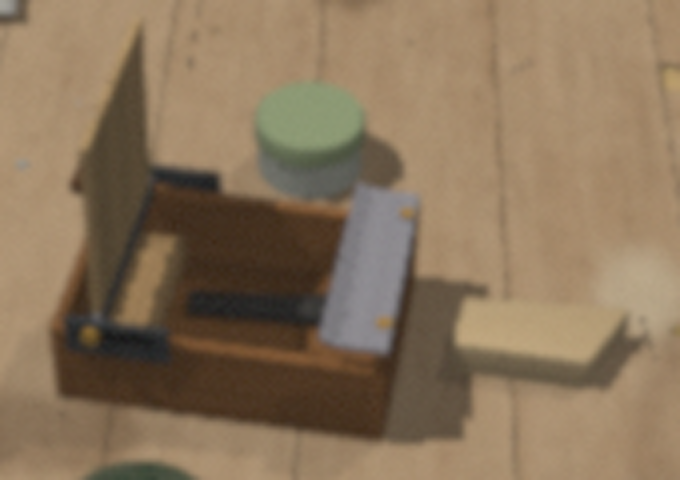

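The crops are clear. In the top crop, the hinge pin's brass ends are at full-image (251.5,169) and (302.8,178), and the plate's top edge runs from (255,160) to (300,167.5). I'll check the lip-derived pose against these.

```bash
cat >> h.py <<'E'
YAW=np.arctan2(-.138,.990); EX=np.array([np.cos(YAW),np.sin(YAW)]); EY=np.array([-EX[1],EX[0]])
O=np.array([.4986,.0885])+.0585*EX
def w2c(p): q=np.atleast_2d(p)[:,:2]-O; return np.c_[q@EX,q@EY]
E
python3 - <<'E'
from h import *
d=dict(np.load("pics/top0.npz")); s=dict(np.load("pics/side0.npz"))
print("O",O,"yaw",YAW)
print("pin(top)",w2c(ray(d,[(251.5,169),(302.8,178)],.047)))
print("pin near end(side)",w2c(ray(s,[(222.5,243.5)],.047)))
print("edge(top) z=.142",w2c(ray(d,[(255,159.7),(300,167.5)],.142)))
print("edge(side) far/near corners",w2c(ray(s,[(234.7,165.5),(220.5,201.5)],.142)))
print("tin,jar,off",w2c(ray(d,[(213,183)],.027)),w2c(ray(d,[(331,213.5)],.034)),w2c(ray(d,[(269,264)],.018)))
from cell import r
from scipy.spatial.transform import Rotation as R
for a in (YAW,YAW+np.pi):
    q=(R.from_euler('z',a)*R.from_euler('x',np.pi)).as_quat()
    print(q,r.inverse_kinematics(np.r_[O+.12*EX,.13],q))
E
```

```text
O [0.5565398  0.08042354] yaw -0.13850148191590445
pin(top) [[ 0.05162128  0.05578607]
 [ 0.05114668 -0.05338539]]
pin near end(side) [[0.05305856 0.05279788]]
edge(top) z=.142 [[ 0.04993352  0.04351266]
 [ 0.04972019 -0.043622  ]]
edge(side) far/near corners [[ 0.05086411 -0.04191498]
 [ 0.04938539  0.05428206]]
tin,jar,off [[0.01193137 0.13273584]] [[-0.01088151 -0.12439944]] [[-0.13622002 -0.01406503]]
[ 9.97603126e-01 -6.91954037e-02 -4.23699648e-18  6.10855737e-17] [ 2.56700555e-02  7.12060729e-01  1.38386018e+00 -4.44089210e-16
  1.04567175e+00  1.73496786e+00]
[6.91954037e-02 9.97603126e-01 6.10855737e-17 4.23699648e-18] [ 0.02567006  0.71206073  1.38386018  0.          1.04567175 -1.40662479]
```

Pin and edge agree with the lip pose to within about 2 mm, so the plate is near 1.57 rad. Next I approach from behind and fold it down, checking force along the way.

```bash
cat >> h.py <<'E'
Q=[6.91954037e-02,9.97603126e-01,0,0]
def tcp(cx,tipz,oh=.022): return np.r_[O+cx*EX,tipz+oh]
E
python3 - <<'E'
from h import *
from cell import r, optics
r.set_gripper(.25)
r.move_to(tcp(.105,.22),Q)
r.move_linear(tcp(.105,.095),vel=.15)
F0=np.array(r.current_contact_force()); print(r.current_t(),"F0",F0.round(2))
# leading lower corner follows the upper face at s=48 mm from the pin
PX,S,H=.0525,.048,.011
for th in [1.45,1.2,1.0,.8,.6,.45,.3,.2]:
    cx=PX-S*np.cos(th)+.002*np.sin(th)+H; z=.047+S*np.sin(th)+.002*np.cos(th)
    r.move_linear(tcp(cx,z),vel=.06)
    f=np.array(r.current_contact_force())-F0
    print(th,round(r.current_t(),2),f.round(1), np.round(w2c(r.current_tool_pos())[0],4))
    if np.linalg.norm(f)>15: break
for n in("side","top"):
    d=optics.get_image(n); cv2.imwrite(f"pics/{n}1.png",cv2.resize(d["pixels"][130:290,180:390,::-1],None,fx=3,fy=3,interpolation=2))
E
```

```text
3.9833 F0 [0.5  0.85 0.14]
1.45 4.89 [-1.  -1.8 -0.5] [ 0.0599 -0.    ]
1.2 5.24 [-0.8 -0.5  0.2] [0.0478 0.    ]
1.0 5.55 [-0.5 -1.   0.4] [ 0.0389 -0.    ]
0.8 5.86 [-0.7 -0.4 -0.6] [ 0.031 -0.   ]
0.6 6.17 [ 0.  -1.2  1.1] [ 0.0246 -0.    ]
0.45 6.43 [-0.5 -0.4  0.9] [ 0.0208 -0.    ]
0.3 6.7 [-0.4 -0.4  0.9] [ 0.0179 -0.    ]
0.2 6.95 [-0.9 -0.7  1.2] [ 0.0167 -0.    ]
```

View pics/side1.png

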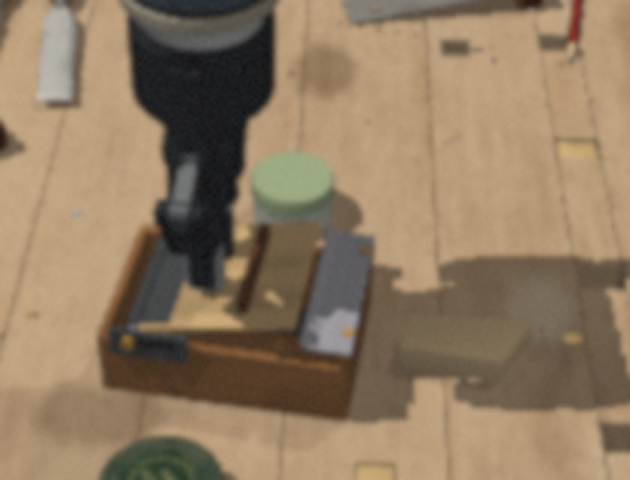

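The side view shows the plate nearly flat, at about 0.2 rad, with the fingertips on the hinge side of the rib at (250,270) and the free edge at (305,290) short of the lip. Now I press down until I feel contact, then slide.

Run:
```python
from h import *
from cell import r, optics
F0=np.array([.5,.85,.14])
def F(): # mean of readings, expressed in case axes
    a=[]
    for _ in range(5): a.append(np.array(r.current_contact_force())-F0); r.sleep(.02)
    f=np.mean(a,0); return np.r_[f[:2]@EX,f[:2]@EY,f[2]]
cx=.0525-.048+.011; z=.058
r.move_linear(tcp(cx,z),vel=.05)
while z>.0435:
    z-=.001; r.move_linear(tcp(cx,z),vel=.03); f=F()
    if f[2]>5: break
print("down",round(z,4),f.round(1),round(r.current_t(),2))
end=-.031+.011-.0045-.0015
while cx>end:
    cx-=.003; r.move_linear(tcp(cx,z),vel=.03); f=F()
    print(round(cx*1e3,1),f.round(1),round(w2c(r.current_tool_pos())[0,0]*1e3,1),round(float(r.current_tool_pos()[2])*1e3,1))
    if f[2]>14: z+=.0005
    elif f[2]<3: z-=.0005
    if f[0]>22 : break
print(round(r.current_t(),2))
for n in("side","top"):
    d=optics.get_image(n); np.savez(f"pics/{n}2.npz",**d); cv2.imwrite(f"pics/{n}2.png",cv2.resize(d["pixels"][130:290,180:390,::-1],None,fx=3,fy=3,interpolation=2))
```

```text
down 0.048 [-3.9 -1.6 11.5] 10.63
12.5 [ 0.  -1.2  8.5] 13.7 70.9
9.5 [ 1.  -1.2  7.4] 10.8 70.9
6.5 [ 1.3 -0.8  7.5] 7.8 70.9
3.5 [ 1.1 -1.   7.4] 4.8 70.9
0.5 [ 0.9 -0.7  6.7] 1.8 70.8
-2.5 [ 0.9 -0.6  7.5] -1.2 70.8
-5.5 [ 0.9 -0.4  7.2] -4.2 70.8
-8.5 [ 1.3 -0.8  6.8] -7.1 70.8
-11.5 [ 1.2 -0.9  7.3] -10.1 70.8
-14.5 [ 1.1 -0.9  6.9] -13.1 70.8
-17.5 [ 1.1 -1.   6.9] -16.1 70.8
-20.5 [ 1.5 -1.2  7.2] -19.1 70.8
-23.5 [ 6.2 -1.   3.7] -21.2 70.9
-26.5 [ 8.2 -0.5  2.3] -23.7 71.0
15.3
```

View pics/side2.png

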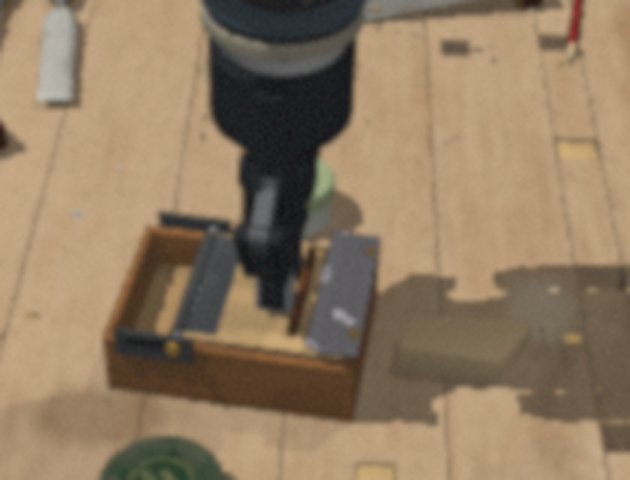

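The side view shows the plate's edge under the lip at (330,300), the brass pin at (172,349) near the lip end of its slot, and the rib at (300,290). I'll measure the pin against the shifted case before letting go.

Run:
```python
from h import *
for n,b in [("side",(270,320,195,260))]:
    for k in (0,2):
        d=dict(np.load(f"pics/{n}{k}.npz")); m,c=lip(d,b); p=ray(d,c[:,0],.058)[:,:2]
        (a,wh,ang)=cv2.minAreaRect(p.astype(np.float32)*1000); print(n,k,a,wh,ang,"lip centre case",w2c(np.array(a)/1000))
        im=d["pixels"].astype(int); br=((im[...,0]-im[...,2]>70)&(im[...,0]>120))
        x0,x1,y0,y1=(215,245,236,254); s=np.argwhere(br[y0:y1,x0:x1]); 
        if len(s): u=s.mean(0)[::-1]+(x0,y0); print("brass",u,len(s),w2c(ray(d,u,.047)))
```

```text
side 0 (499.0778503417969, 87.21073913574219) (101.2686538696289, 29.442140579223633) 82.06576538085938 lip centre case [[-0.05784873 -0.00121094]]
brass [222. 243.] 1 [[0.05420033 0.05181028]]
side 2 (497.1022033691406, 87.82206726074219) (99.53211975097656, 24.863651275634766) 83.42717742919922 lip centre case [[-0.05988986 -0.00087823]]
brass [232.25   238.5625] 16 [[0.0398213  0.03822314]]
```

Run:
```python
from h import *
from cell import r, optics
F0=np.array([.5,.85,.14])
def F():
    a=[]
    for _ in range(5): a.append(np.array(r.current_contact_force())-F0); r.sleep(.02)
    f=np.mean(a,0); return np.r_[f[:2]@EX,f[:2]@EY,f[2]]
z=.0475;cx=-.0265
for i in range(4):
    cx-=.0015; r.move_linear(tcp(cx,z),vel=.02); f=F(); print(round(cx*1e3,1),f.round(1),round(w2c(r.current_tool_pos())[0,0]*1e3,1))
    if f[2]<3: z-=.0005
    if f[2]>10: z+=.0005
    if f[0]>22: break
d=optics.get_image("side"); np.savez("pics/side3.npz",**d); pre=d["pixels"]
r.move_linear(tcp(cx+.003,z+.004),vel=.03)
r.move_linear(tcp(cx+.006,.14),vel=.12)
r.move_linear(tcp(cx+.006,.2),vel=.2)
r.move_to(np.r_[.40,.30,.3],Q); r.sleep(.3)
print(r.current_t())
s=optics.get_image("side"); t=optics.get_image("top"); np.savez("pics/side4.npz",**s); np.savez("pics/top4.npz",**t)
a=cv2.resize(s["pixels"][175:275,195:335,::-1],(560,400),interpolation=2)
cv2.imwrite("pics/side4.png",a)
cv2.imwrite("pics/top4.png",cv2.resize(t["pixels"][150:290,190:350,::-1],None,fx=4,fy=4,interpolation=2))
```

```text
-28.0 [10.5 -1.2  3.5] -24.4
-29.5 [11.3 -1.2  3.1] -25.8
-31.0 [11.3 -0.6  3.3] -27.3
-32.5 [10.8 -0.4  3.4] -28.8
19.775
```

View pics/side4.png

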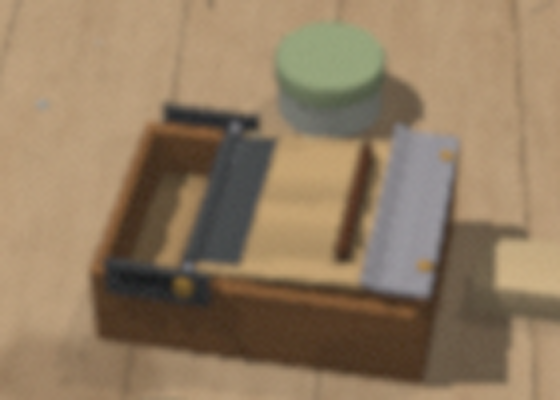

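View pics/top4.png

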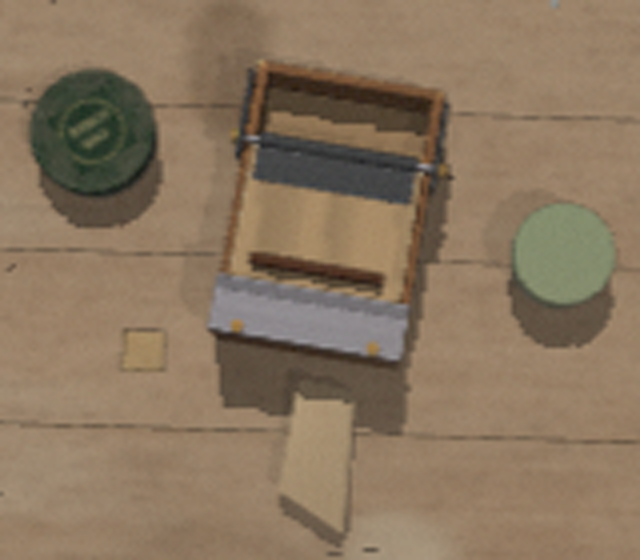

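After release the plate stays down under the lip. The brass pin ends are at crop (235,133) and (446,171), the rib is at (315,272), and the tin, jar and offcut look unmoved. Now a numeric check.

Run:
```python
from h import *
pins={0:[(251.5,169),(302.8,178)],4:[(248.75,183.25),(301.5,192.75)]}
for k in (0,4):
    d=dict(np.load(f"pics/top{k}.npz")); m,c=lip(d,(235,310,205,245)); p=ray(d,c[:,0],.058)[:,:2]
    a,wh,ang=cv2.minAreaRect(p.astype(np.float32)*1000); l=w2c(np.array(a)/1000)[0]; q=w2c(ray(d,pins[k],.047)).mean(0)
    print(k,"lip",l.round(4),np.round(wh,1),round(ang,1),"pin-lip mm",((q-l)[0]*1e3).round(1))
sd=dict(np.load("pics/side4.npz"))
print("side pin near",w2c(ray(sd,[(195+183/4,175+286/4)],.047)))
d=dict(np.load("pics/top4.npz")); print("rib crest",w2c(ray(d,[(190+315/4,150+268/4)],.058)))
```

```text
0 lip [-0.0591  0.0013] [98.4 28.4] 82.1 pin-lip mm 110.5
4 lip [-0.0683  0.0015] [98.4 27.8] 82.1 pin-lip mm 88.5
side pin near [[0.02112744 0.05386034]]
rib crest [[-0.04353289  0.00204609]]
```

Pin to lip measures 88.5 mm, which is exactly the fully home value. The case has moved about 9 mm and the bystanders are clear.

```bash
python3 -c "
from cell import r
print(r.hand_in(), r.current_t())"
```

```text
the job is handed in; nothing more can be done
the job is handed in; nothing more can be done
```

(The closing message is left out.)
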